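Roll a bearing sleeve up its loading ramp into the seat

TASK

With the fingertips, push the steel bearing sleeve that lies in the loading ramp slowly up the slope until it drops into the seat against the yellow stop, keeping the fingers behind it so that it never runs loose on the slope. Only push it, do not pick it up; leave it lying in the seat, take the hand away, and leave the other things on the bench where they are.

Things in the scene. Friction and masses are not known exactly. Their poses are not given: they have to be found in the camera images.
- ramp: Loading ramp fixed to the bench: aluminium base 220 x 90 mm, blue slope, yellow stop at the high end. Origin: under the middle of its base, 3 mm above the bench (on feet); heights count from it. Own +x points uphill, y across, z up. Base: x=-115 to +105 mm. Level apron, height 12 mm: x=-109 to -45 mm; a lip 4 mm higher closes its rear. Cheeks 74 mm apart inside stand 8 mm above the track all along.
- slope_foot (a point): Middle of the slope's lower edge, on the track surface, where the level apron (height 12 mm) meets the 10 degree slope: ramp x=-45 mm.
- slope_top (a point): Middle of the slope's upper edge, on the track surface: ramp x=+55 mm, height 29.6 mm above the ramp's origin. Beyond it the track steps down 2.5 mm to the level steel seat at height 27.1 mm.
- seat (a point): Centre of the sleeve when it is seated: ramp x=+66 mm, 49.1 mm above the ramp's origin. The yellow stop's face is 22.5 mm uphill of it; the stop is 86 mm wide and its top is 62 mm above that origin.
- sleeve: The sleeve to push: plain smooth, lightly oiled steel tube with a brass liner, outside diameter 44 mm, length 60 mm, dark bore 22 mm, about 0.3 kg. It starts lying across the ramp's level apron and rolls very freely. Origin: at its centre, on its axis; own y is its axis (x and z turn as it rolls).
- spare_sleeve: Bystander: an equal sleeve, 44 mm diameter, standing on end on the bench, 60 mm tall, right of the vice. Origin at its centre.
- oil_bottle: Bystander: small cream-coloured bottle with a blue label and dark nozzle, 36 mm diameter, 84 mm tall, standing beyond the vice. Origin at the centre of its underside.
- thread_lock: Bystander: small red bottle with a pointed red cap, 23 mm diameter, 69 mm tall, standing right of the vice. Origin at the centre of its underside.
- brass_knob: Bystander: brass stub, 22 mm diameter, 38 mm tall, standing left of the ramp on the 3 mm thick green cutting mat. Origin at the centre of its underside.
There are look-alikes about, which are no part of the job. What is shaped like the sleeve but green is not meant.

How it is judged (in metres and radians):
On the way:
1. the sleeve is on the slope with the fingers pushing it (x of sleeve in the frame of ramp between -0.02 and 0.045 m and contact force between the fingers and sleeve above 0.02 N).
At the end, for the whole second after the job is handed in: The sleeve lies at rest (under 0.02 m/s) in the seat against the stop: its centre within about 4.5 mm of the seated position along the ramp and 2 to 3 mm in height, its axis within 0.12 rad of square across the ramp; nothing touches it but the ramp (x of sleeve in the frame of ramp between 0.0615 and 0.0705 m and z of sleeve in the frame of ramp between 0.046 and 0.0508 m and angle between the y axis of sleeve and the y axis of ramp, either way round below 0.12 rad and linear speed of sleeve below 0.02 m/s).
It fails at once if the sleeve runs loose on the slope: no finger touches it and it moves faster than 0.2 m/s (x of sleeve in the frame of ramp between -0.03 and 0.045 m and contact force between the fingers and sleeve below 0.005 N and linear speed of sleeve above 0.2 m/s).
It fails at once if the sleeve is lifted more than about 12 mm off the track (z of sleeve in the frame of ramp above 0.064 m or (x of sleeve in the frame of ramp below 0 m and z of sleeve in the frame of ramp above 0.055 m) or (x of sleeve in the frame of ramp below -0.05 m and z of sleeve in the frame of ramp above 0.047 m)).
It fails at once if the sleeve leaves the ramp (x of sleeve in the frame of ramp below -0.12 m or y of sleeve in the frame of ramp below -0.03 m or y of sleeve in the frame of ramp above 0.03 m or z of sleeve in the frame of ramp below 0.02 m).
It fails at once if a bystander is shifted by more than 15 mm (distance of any of spare_sleeve, oil_bottle, thread_lock, brass_knob from where it was at the start of the episode above 0.015 m).
It also fails if it takes over 38 s, if anything falls off the work surface, if the arm or the gripper's body presses on something with over 40 N, if the wrist force passes 120 N, or if a joint passes its speed limit or range.

ROBOT

A 7-joint arm with a two-finger parallel gripper is mounted at the origin on a cart in front of the work surface, level with it; the furniture and walls round the work are solid. World frame = base frame: x ahead of the robot, y to its left, z up, the work surface at z = 0. Lengths are in mm, angles in rad, forces in N, time in s.
With the tool pointing down it reaches from about 350 to 900 mm from the base axis. Payload 8.1 kg.
Tool frame: the origin (TCP) lies at the very end of the fingers, on their centre line; the grasp point (between the pads) lies 19 mm behind it (ctrl.tcp_to_grasp is the z of the grasp point in the tool frame, in mm); z points along the fingers, y is the line along which they close (so a half turn about z gives the same grasp; the last joint's range is limited). The gripper opens to 85 mm and grips with 20 to 120 N. Pads are 22 mm wide; open, the fingers measure 114 mm over their backs; the gripper's body (76 mm by 85 mm) begins 54 mm behind the grasp point. The pads swing forward as they close: fully open they stand 13 mm farther back than shut.
Start: joints at [-1.337, 0.434, 0.025, 1.573, -0.012, 1.134, -0.075], TCP at [206.57, 589.89, 231.323] pointing down, gripper open.
Joint ranges: [-2.62, 2.62], [-0.44, 2.09], [-1.27, 1.32], [0.08, 2.57], [-1.32, 4.46], [0.12, 2], [-2.74, 2.74]. Speed limits (rad/s): [2.22, 2.22, 3.01, 3.01, 3.14, 3.14, 3.14].

INTERFACE

Orientations are given as [roll, pitch, yaw] about the fixed x, y, z axes, in that order (R = Rz(yaw) Ry(pitch) Rx(roll)).
In Python, from workcell import observe, grab_frame, order, ctrl gives the robot as it stands.
- The arm moves only by the tool step_arm, never from a script. Its argument "plan" is a list of rows, each a list of 7 numbers: the shift along the tool's x, y, z in cm, then the turn, a rotation vector about the tool's x, y, z in degrees, then the opening, from -1 (shut) to 1 (fully open). In form: [[dx, dy, dz, ax, ay, az, gripper], ...]. A call has 1 to 8 rows; each row shifts and turns the commanded pose from where the row before left it, along the tool's axes as they then stand; what a row does not reach is not made up. A row lasts 1/12 s, in which the tool goes at most 41.7 mm and 7.16 degrees, less where a joint would pass 70% of its speed; a pose out of reach is approached as far as the arm can. A call with a gripper value outside its range is refused whole. The fingers move at their own pace and stop on an object; "newtons" is the grip in N (left out, the last holds). Time passes only in rows, so rows that do not move let the fingers close. It gives the time, the measured TCP pose, the force, the opening and the grip force at its end, in the units of the state.
- observe(): the state, without advancing time (a new reading comes with each control period).
- grab_frame(name): name is "scene" or "top" or "wrist"; returns a dict with "color" (480x640x3 uint8, blue, green, red), "range_z" (480x640 float32, mm along the optical axis (not along the pixel's ray), 0 where there is no reading), "fov_y" (degrees; the focal length in pixels is half the picture's height over the tangent of half this angle, whatever the lens; pixels are square), "cx", "cy" (the principal point, pixels), "rvec" (rotation vector, rad) and "tvec" (3), from world to camera coordinates, as OpenCV has them. Camera axes: x right, y down, z forward; pixel columns grow to the right and rows downward; lengths in mm; the calibration is good to about 2 mm. A picture is of the moment at which its call begins.
- order.close_job(): hands the job in; it is judged then, once.
The state is a dict: "time_s": time; "joint_pos": joint angles; "qvel": joint speeds; "joint_efforts": joint torques, N m; "ee_pos": TCP position; "tool_rot": TCP orientation; "contact_force": force on the tool from outside, world axes, zero at the start; "moment": the same for the moment, N m; "grip_width": finger opening in mm; "gripper_force": force on a finger pad.
Only numpy, scipy, OpenCV 4.12 (cv2) and the standard library are available. Lean on these libraries where they do the work, as an engineer would, in place of code of your own. Each camera call takes 0.05 s, during which the arm holds its last target. There are 200 camera calls.

## Working session

There is one attempt and no reset: what is moved stays moved. The work goes in short steps, Python scripts to look and compute and a tool call to move; the robot and the scene stay as the last step left them, time stands still between calls to the robot, and variables do not carry over. Pictures are saved under pics/ and viewed, at most 10 in all, crops included, and the job is handed in when it is done.

Besides the shell and the picture viewer there is one more tool, called as name([rows], argument=value, ...), one row to a line, values as JSON. step_arm: Moves the arm, as the interface text tells. Its arguments: {"type":"object","properties":{"plan":{"type":"array","items":{"type":"array","items":{"type":"number"}}},"newtons":{"type":"number"}},"required":["plan"]}

```bash
mkdir -p pics; cat > h.py <<'E'
import numpy as np,cv2
from workcell import observe, grab_frame, order, ctrl
def grab(n,tag):
    f=grab_frame(n); cv2.imwrite(f'pics/{tag}.png',f['color']); np.savez(f'pics/{tag}.npz',**f); return f
def cam(f):
    R=cv2.Rodrigues(np.array(f['rvec'],float))[0]; t=np.array(f['tvec'],float).ravel()
    return R,t,240/np.tan(np.radians(float(f['fov_y']))/2)
def pts(f):
    R,t,F=cam(f); z=f['range_z']; v,u=np.mgrid[0:480,0:640]
    P=np.stack([(u-f['cx'])/F*z,(v-f['cy'])/F*z,z],-1); return (P-t)@R
def ray(f,u,v,h):
    R,t,F=cam(f); d=R.T@np.array([(u-f['cx'])/F,(v-f['cy'])/F,1]); c=-R.T@t
    return c+d*(h-c[2])/d[2]
E
python3 - <<'E'
from h import *
s=observe(); print({k:np.round(v,3) for k,v in s.items()})
a=grab('scene','s0')['color'];b=grab('top','t0')['color']
for n in('s0','t0'):
    f=np.load(f'pics/{n}.npz');R,t,F=cam(f);print(n,-R.T@t,F)
E
```

```text
{'time_s': np.float64(0.0), 'joint_pos': array([-1.337,  0.435,  0.025,  1.574, -0.012,  1.134, -0.075]), 'qvel': array([-0.001, -0.   , -0.   , -0.   , -0.   ,  0.   , -0.   ]), 'joint_efforts': array([ 2.0000e-03, -6.7047e+01,  1.0260e+00, -3.1619e+01,  1.6000e-02,
        1.3000e-02,  0.0000e+00]), 'ee_pos': array([206.425, 589.377, 230.51 ]), 'tool_rot': array([-3.14 ,  0.   ,  2.805]), 'contact_force': array([ 0.265,  0.097, -0.641]), 'moment': array([ 0.001, -0.047,  0.053]), 'gripper_force': np.float64(0.0), 'grip_width': np.float64(85.429)}
s0 [-275.26093511 -497.09958955  961.61905887] 614.095989097584
t0 [ 470.36491522  194.93210781 1447.53109818] 524.513882478168
```

View pics/t0.png

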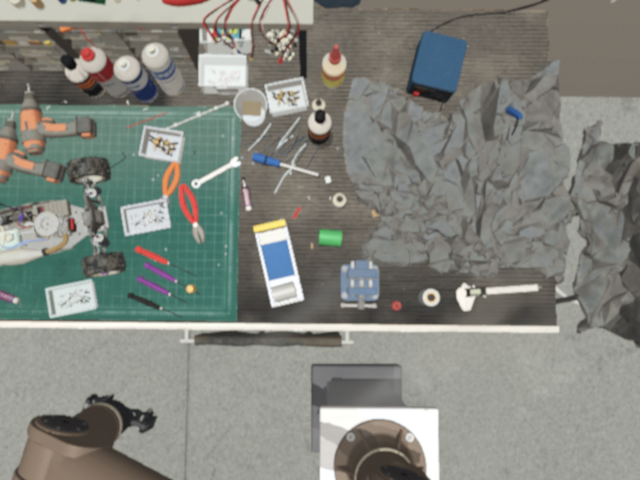

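View pics/s0.png

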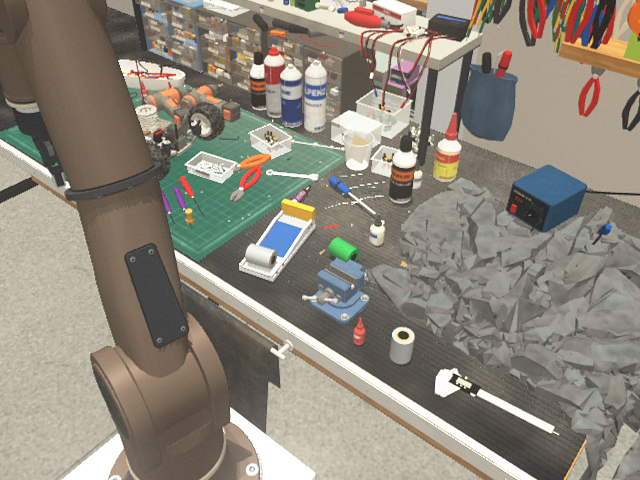

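The top view shows the ramp with its sleeve at (285,291), the blue slope at (279,262) and the yellow stop at (270,227), with uphill away from the robot. In the scene view the sleeve is at (260,257) and the stop at (298,210). The green look-alike and the bystanders stand to the right of the ramp.

```bash
python3 - <<'E'
from h import *
for n,box in(('t0',(245,210,310,312)),('s0',(230,195,330,290))):
    f=np.load(f'pics/{n}.npz'); P=pts(f); hsv=cv2.cvtColor(f['color'],cv2.COLOR_BGR2HSV)
    B=np.zeros((480,640),bool);B[box[1]:box[3],box[0]:box[2]]=1
    H,S,V=[hsv[...,i].astype(int) for i in range(3)]
    blue=B&(H>95)&(H<125)&(S>110); yel=B&(H>18)&(H<32)&(S>120)
    for nm,m in(('blue',blue),('yel',yel)):
        k,l,st,_=cv2.connectedComponentsWithStats(m.astype(np.uint8)); m=l==1+np.argmax(st[1:,4])
        q=P[m]; q=q[q[:,2]>-20]
        v,u=np.nonzero(m); c=(u.mean(),v.mean())
        hh=23.8 if nm=='blue' else 65
        print(n,nm,m.sum(),np.round(c,1),'depthmed',np.round(np.median(q,0),1),'zrange',np.percentile(q[:,2],[2,98]).round(1),'ray',ray(f,*c,hh).round(1))
        rr=cv2.minAreaRect(np.array([ray(f,a,b,hh)[:2] for a,b in zip(u,v)],np.float32)) ;print('  rect',rr)
        if nm=='blue':
            A=np.c_[q[:,:2],np.ones(len(q))];g=np.linalg.lstsq(A,q[:,2],rcond=None)[0];print('  grad',np.hypot(*g[:2]),'dir',np.degrees(np.arctan2(g[1],g[0])))
# sleeve: top-view points with z>40 near the apron
f=np.load('pics/t0.npz');P=pts(f);m=np.zeros((480,640),bool);m[275:308,262:308]=1
q=P[m&(P[...,2]>38)&(P[...,2]<75)];print(len(q),q.mean(0),q[:,2].max(),cv2.minAreaRect(q[:,:2].astype(np.float32)))
c=f['color'][222:312,245:312];cv2.imwrite('pics/tc.png',cv2.resize(c,None,fx=6,fy=6,interpolation=cv2.INTER_CUBIC))
E
```

```text
t0 blue 819 [277.4 259.6] depthmed [545.6 280.4  24.6] zrange [14.1 35.8] ray [546.5 279.6  23.8]
  rect ((546.4971923828125, 279.6572265625), (91.8416976928711, 66.02930450439453), 13.843060493469238)
  grad 1.0011072824635625 dir -105.85947225625091
t0 yel 145 [265.8 226.2] depthmed [633.1 313.5  64.6] zrange [-2.1 70.9] ray [632.6 309.1  65. ]
  rect ((635.1721801757812, 302.78094482421875), (18.824371337890625, 82.99793243408203), 13.442017555236816)
s0 blue 784 [280.8 237.4] depthmed [548.9 282.5  24.1] zrange [14.6 32.9] ray [549.8 282.4  23.8]
  rect ((546.0993041992188, 282.85516357421875), (118.03622436523438, 68.36235046386719), 18.275041580200195)
  grad 0.7201671476190242 dir -115.8386781592357
s0 yel 488 [297.7 209.5] depthmed [629.5 299.3  53.9] zrange [-0.5 67.5] ray [618.5 287.9  65. ]
  rect ((618.3394775390625, 289.1366271972656), (55.181087493896484, 102.83016967773438), 12.978303909301758)
375 [459.21780044 260.86944555  54.4879945 ] 66.2425184589111 ((459.3868408203125, 260.8907775878906), (43.80337142944336, 60.621212005615234), 15.96677017211914)
```

View pics/tc.png

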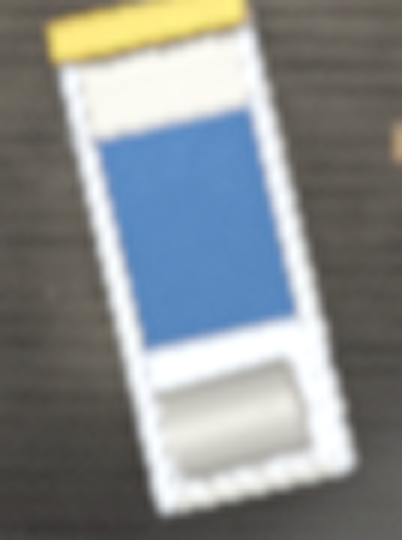

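The measurements agree: the ramp's yaw is about 13.9°, its origin is about (541.6, 278.5), and the sleeve is at ramp x≈-84. The fingers will be about 30 mm apart so two fingertips push square. First I move above a point behind the sleeve.

step_arm([
  [-1.9,-1.6,0,0,0,0,-0.3],
  [-1.9,-1.6,0,0,0,0,-0.3],
  [-1.9,-1.6,0,0,0,0,-0.3],
  [-1.9,-1.6,0,0,0,0,-0.3],
  [-1.9,-1.6,0,0,0,0,-0.3],
  [-1.9,-1.6,0,0,0,0,-0.3],
  [-1.9,-1.6,0,0,0,0,-0.3],
  [-1.9,-1.6,0,0,0,0,-0.3],
])

```text
time_s: 0.77
ee_pos: [308.0, 417.5, 231.0]
tool_rot: [-3.141, -0.0, 2.805]
contact_force: [-0.4, 0.7, -0.5]
grip_width: 30.0
gripper_force: 0.0
```

step_arm([
  [-1.9,-1.6,0,0,0,0,-0.3],
  [-1.9,-1.6,0,0,0,0,-0.3],
  [-1.9,-1.6,0,0,0,0,-0.3],
  [-1.9,-1.6,0,0,0,0,-0.3],
  [-1.9,-1.6,0,0,0,0,-0.3],
  [-1.9,-1.6,0,0,0,0,-0.3],
  [-1.9,-1.6,0,0,0,0,-0.3],
  [-1.9,-1.6,0,0,0,0,-0.3],
])

```text
time_s: 1.43
ee_pos: [409.1, 246.5, 231.1]
tool_rot: [-3.141, -0.0, 2.805]
contact_force: [0.8, 0.6, 0.3]
grip_width: 29.9
gripper_force: 0.0
```

step_arm([
  [0,0,0,0,0,-5.5,-0.3],
  [0,0,0,0,0,-5.5,-0.3],
  [0,0,0,0,0,-5.5,-0.3],
  [0,0,0,0,0,-5.5,-0.3],
  [0,0,0,0,0,-5.5,-0.3],
  [0,0,0,0,0,-5.5,-0.3],
  [0,0,0,0,0,0,-0.3],
  [0,0,0,0,0,0,-0.3],
])

```text
time_s: 2.1
ee_pos: [408.8, 247.6, 231.1]
tool_rot: [-3.142, -0.0, -2.906]
contact_force: [1.1, -0.6, -0.5]
grip_width: 29.8
gripper_force: 0.0
```

```bash
python3 - <<'E'
from h import *
s=observe();print(s['time_s'],s['ee_pos'],s['tool_rot'],s['grip_width'],s['joint_pos'])
f=grab('wrist','w0')
R,t,F=cam(f);print(-R.T@t,F)
E
```

```text
2.1 [408.76674685 247.60503075 231.13117051] [-3.14150129e+00 -3.69189696e-04 -2.90567103e+00] 29.817297790797767 [-0.74156581  0.19405368  0.10060283  1.92520718 -0.02275107  1.02377896
  1.17572165]
[339.03673781 230.87763676 374.00131996] 356.61099147142755
```

View pics/w0.png

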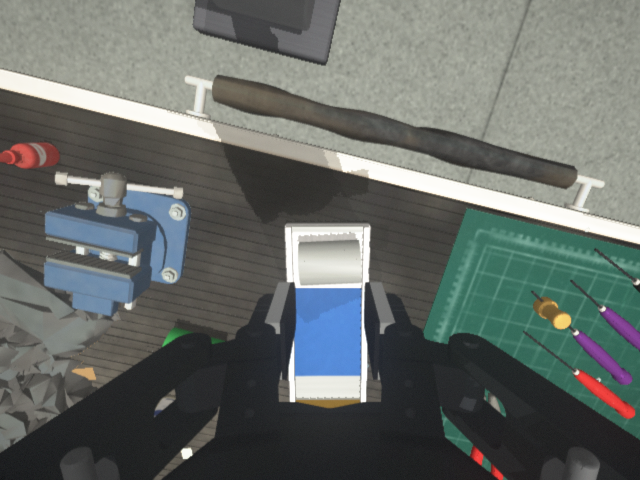

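The wrist view shows the sleeve at (330,262) and the blue slope around (330,330) between the fingers, nearly aligned with the tool. I'll measure the ramp and sleeve from here.

```bash
python3 - <<'E'
from h import *
f=np.load('pics/w0.npz');P=pts(f)
hsv=cv2.cvtColor(f['color'],cv2.COLOR_BGR2HSV).astype(int)
B=np.zeros((480,640),bool);B[280:385,285:375]=1
m=B&(hsv[...,0]>95)&(hsv[...,0]<125)&(hsv[...,1]>110)
k,l,st,_=cv2.connectedComponentsWithStats(m.astype(np.uint8)); m=l==1+np.argmax(st[1:,4])
q=P[m];A=np.c_[q[:,:2],np.ones(len(q))];g=np.linalg.lstsq(A,q[:,2],rcond=None)[0]
r=cv2.minAreaRect(q[:,:2].astype(np.float32))
print('blue',len(q),np.median(q,0),r,np.percentile(q[:,2],[1,99]),'slope',np.degrees(np.arctan(np.hypot(*g[:2]))),np.degrees(np.arctan2(g[1],g[0])))
# lateral centre line: per row mid of blue, world fit
C=np.array([P[v,np.nonzero(m[v])[0]].mean(0) for v in range(295,370)]);d=np.polyfit(C[:,0],C[:,1],1);print('yaw from midline',np.degrees(np.arctan(d[0])))
B[:]=0;B[225:292,290:370]=1
s=P[B&(P[...,2]>40)&(P[...,2]<75)];r=cv2.minAreaRect(s[:,:2].astype(np.float32));print('sleeve',len(s),s.mean(0),s[:,2].max(),r)
top=s[s[:,2]>s[:,2].max()-3];print('crest',top.mean(0),np.degrees(np.arctan(np.polyfit(top[:,1],top[:,0],1)[0])))
for yaw in(13.5,):
    c,sn=np.cos(np.radians(yaw)),np.sin(np.radians(yaw));u=np.array([c,sn]);w=np.array([-sn,c])
    print('blue u range',np.percentile(q[:,:2]@u,[1,99]),'w',np.percentile(q[:,:2]@w,[1,99]),'sleeve u',np.percentile(s[:,:2]@u,[1,99]),'w',np.percentile(s[:,:2]@w,[1,99]),'tcp',observe()['ee_pos'][:2]@u,observe()['ee_pos'][:2]@w)
E
```

```text
blue 5658 [545.00223811 278.04163223  23.95248577] ((467.0032958984375, 258.20892333984375), (261.55780029296875, 73.25615692138672), 13.98066520690918) [15.19608317 33.2020742 ] slope 12.78021070081565 -161.16537205443
yaw from midline 12.871910585548987
sleeve 2617 [455.57058246 258.70044064  54.40959591] 61.06105588160095 ((459.77276611328125, 259.91485595703125), (42.86894226074219, 60.0420036315918), 15.977648735046387)
crest [459.95641159 260.153636    58.84340578] -15.873477759474802
blue u range [547.44230623 643.37380661] w [107.91148478 179.04619929] sleeve u [486.55122909 527.49541754] w [115.62732433 174.56703909] tcp 455.2865850793485 145.38544734372513
```

The ramp yaw is 13.5°, its centre line is at w≈143.5, and its origin is at u≈590.5. The sleeve is at x≈-82.5, with about 20 mm between it and the fingertips. I'm descending now.

step_arm([
  [0,-0.15,3,0,0,0,-0.3],
  [0,0,3,0,0,0,-0.3],
  [0,0,3,0,0,0,-0.3],
  [0,0,3,0,0,0,-0.3],
  [0,0,3,0,0,0,-0.3],
  [0,0,3,0,0,0,-0.3],
  [0,0,2.2,0,0,0,-0.3],
  [0,0,0,0,0,0,-0.3],
])

```text
time_s: 2.82
ee_pos: [407.0, 244.8, 25.8]
tool_rot: [-3.139, -0.006, -2.905]
contact_force: [-0.6, -0.8, 0.5]
grip_width: 29.8
gripper_force: 0.0
```

step_arm([
  [-0.2,0,0,0,0,0,-0.3],
  [-0.2,0,0,0,0,0,-0.3],
  [-0.2,0,0,0,0,0,-0.3],
  [-0.2,0,0,0,0,0,-0.3],
  [-0.2,0,0,0,0,0,-0.3],
  [-0.2,0,0,0,0,0,-0.3],
  [-0.1,0,0,0,0,0,-0.3],
  [-0.1,0,0,0,0,0,-0.3],
])

```text
time_s: 3.48
ee_pos: [423.1, 249.8, 29.6]
tool_rot: [3.141, 0.0, -2.903]
contact_force: [-1.4, -0.5, -0.6]
grip_width: 30.0
gripper_force: 0.0
```

```bash
python3 - <<'E'
from h import *
s=observe();u=np.array([.9724,.2334]);w=np.array([-.2334,.9724]);p=s['ee_pos'];print(s['time_s'],p,p[:2]@u,p[:2]@w,s['tool_rot'])
f=grab('wrist','w1')
E
```

```text
3.4833 [423.068734   249.79350448  29.55431684] 469.69384088846255 144.1549612408214 [ 3.14134308e+00  4.17908096e-04 -2.90263478e+00]
```

View pics/w1.png

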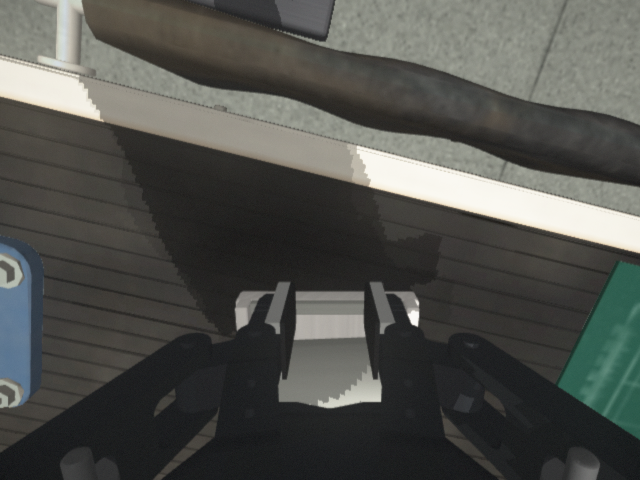

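The hand is low with the fingers straddling the centre line of the apron's rear (lip at row 300), and the sleeve is just ahead at (335,370). I'll push slowly along the apron.

step_arm([
  [-0.15,0,0,0,0,0,-0.3],
  [-0.15,0,0,0,0,0,-0.3],
  [-0.15,0,0,0,0,0,-0.3],
  [-0.15,0,0,0,0,0,-0.3],
  [-0.15,0,0,0,0,0,-0.3],
  [-0.15,0,0,0,0,0,-0.3],
  [-0.15,0,0,0,0,0,-0.3],
  [-0.15,0,0,0,0,0,-0.3],
])

```text
time_s: 4.2
ee_pos: [434.6, 252.5, 29.3]
tool_rot: [3.142, 0.0, -2.903]
contact_force: [0.1, 0.1, 0.2]
grip_width: 30.3
gripper_force: 0.1
```

step_arm([
  [-0.2,0,0,0,0,0,-0.3],
  [-0.2,0,0,0,0,0,-0.3],
  [-0.2,0,0,0,0,0,-0.3],
  [-0.2,0,0,0,0,0,-0.3],
  [-0.2,0,0,0,0,0,-0.3],
  [-0.2,0,0,0,0,0,-0.3],
  [-0.2,0,0,0,0,0,-0.3],
  [-0.2,0,0,0,0,0,-0.3],
])

```text
time_s: 4.87
ee_pos: [450.2, 256.4, 29.3]
tool_rot: [3.142, 0.0, -2.902]
contact_force: [0.4, -0.6, 0.0]
grip_width: 29.7
gripper_force: 0.1
```

```bash
cat >> h.py <<'E'
U=np.array([.9724,.2334]);W=np.array([-.2334,.9724])
def report(tag):
    s=observe();p=s['ee_pos'];print(round(float(s['time_s']),2),'tcp x',p[:2]@U-590.5,'w',p[:2]@W-143.5,'z',p[2],'F',s['contact_force'][:2]@U,s['contact_force'][2])
    for n in('scene','top'):
        f=grab(n,tag+n); P=pts(f); X=P[...,:2]@U-590.5; Y=P[...,:2]@W-143.5; Z=P[...,2]
        hsv=cv2.cvtColor(f['color'],cv2.COLOR_BGR2HSV).astype(int)
        m=(abs(Y)<36)&(X>-110)&(X<86)&(Z>33+np.clip((X+45)*.176,0,18))&(Z<82)&(hsv[...,2]>90)&(hsv[...,1]<60)
        if m.sum()>20: print(n,m.sum(),'X',np.percentile(X[m],[2,50,98]).round(1),'Y',np.percentile(Y[m],[2,98]).round(1),'Zmax',np.percentile(Z[m],98).round(1))
E
python3 -c "
from h import *
report('r1')
f=np.load('pics/r1scene.npz');g=np.load('pics/r1top.npz')
a=cv2.resize(f['color'][190:290,220:340],None,fx=4,fy=4);b=cv2.resize(g['color'][215:315,240:320],None,fx=4,fy=4)
cv2.imwrite('pics/r1.png',np.hstack([a,b]))"
```

```text
4.87 tcp x -92.89114161158506 w 0.7079844695889221 z 29.327266327774083 F 0.2472114282793389 0.0033939924509540226
scene 220 X [-107.9  -82.9  -46.8] Y [-26.2  30.2] Zmax 72.6
```

View pics/r1.png

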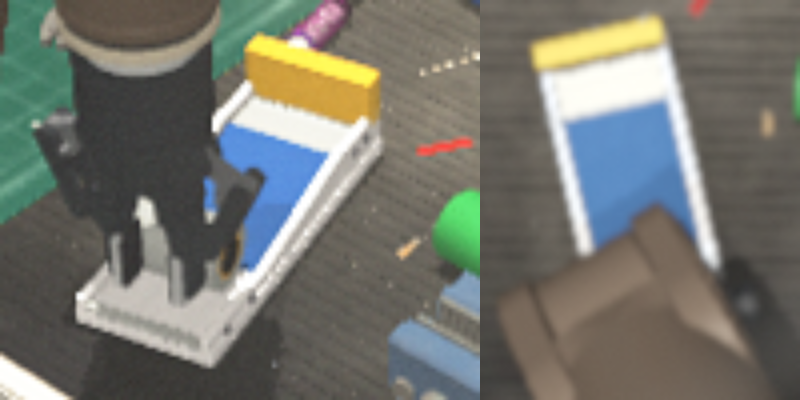

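In the scene half the fingers are at (120,265) and (180,280) in the crop, behind the sleeve whose bore end shows at (232,255), and everything sits inside the cheeks. I'll continue to the foot and then up along the slope.

step_arm([
  [-0.2,0,0,0,0,0,-0.3],
  [-0.2,0,0,0,0,0,-0.3],
  [-0.2,0,0,0,0,0,-0.3],
  [-0.2,0,0,0,0,0,-0.3],
  [-0.2,0,0,0,0,0,-0.3],
  [-0.2,0,0,0,0,0,-0.3],
  [-0.2,0,0,0,0,0,-0.3],
  [-0.2,0,-0.035,0,0,0,-0.3],
])

```text
time_s: 5.63
ee_pos: [465.3, 260.0, 29.5]
tool_rot: [-3.141, -0.001, -2.902]
contact_force: [-2.6, -0.9, 0.7]
grip_width: 30.0
gripper_force: 1.0
```

step_arm([
  [-0.2,0,-0.035,0,0,0,-0.3],
  [-0.2,0,-0.035,0,0,0,-0.3],
  [-0.2,0,-0.035,0,0,0,-0.3],
  [-0.2,0,-0.035,0,0,0,-0.3],
  [-0.2,0,-0.035,0,0,0,-0.3],
  [-0.2,0,-0.035,0,0,0,-0.3],
  [-0.2,0,-0.035,0,0,0,-0.3],
  [-0.2,0,-0.035,0,0,0,-0.3],
])

```text
time_s: 6.3
ee_pos: [481.3, 263.9, 32.5]
tool_rot: [3.142, -0.0, -2.902]
contact_force: [-2.1, -0.3, 1.1]
grip_width: 29.6
gripper_force: 1.0
```

step_arm([
  [-0.2,0,-0.035,0,0,0,-0.3],
  [-0.2,0,-0.035,0,0,0,-0.3],
  [-0.2,0,-0.035,0,0,0,-0.3],
  [-0.2,0,-0.035,0,0,0,-0.3],
  [-0.2,0,-0.035,0,0,0,-0.3],
  [-0.2,0,-0.035,0,0,0,-0.3],
  [-0.2,0,-0.035,0,0,0,-0.3],
  [-0.2,0,-0.035,0,0,0,-0.3],
])

```text
time_s: 6.97
ee_pos: [496.9, 267.7, 35.3]
tool_rot: [3.142, 0.0, -2.903]
contact_force: [-2.5, -0.8, 1.7]
grip_width: 29.8
gripper_force: 1.0
```

```bash
python3 -c "
from h import *
report('r2')
f=np.load('pics/r2scene.npz');g=np.load('pics/r2top.npz')
a=cv2.resize(f['color'][190:290,220:340],None,fx=4,fy=4);b=cv2.resize(g['color'][215:315,240:320],None,fx=4,fy=4)
cv2.imwrite('pics/r2.png',np.hstack([a,b]))"
```

```text
6.97 tcp x -44.87776439629158 w 0.83437592335045 z 35.29436227893893 F -2.6561013338321087 1.6974093624369684
scene 213 X [-60.1 -35.   -6.9] Y [-23.9  31.1] Zmax 76.3
```

View pics/r2.png

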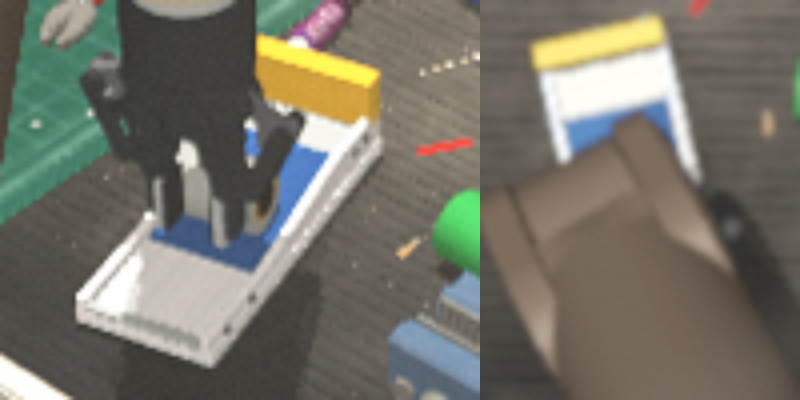

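The sleeve is on the slope in front of both fingers (bore end at (262,200) in the crop), with a steady push of about 2.6 N. I'll keep going.

step_arm([
  [-0.2,0,-0.035,0,0,0,-0.3],
  [-0.2,0,-0.035,0,0,0,-0.3],
  [-0.2,0,-0.035,0,0,0,-0.3],
  [-0.2,0,-0.035,0,0,0,-0.3],
  [-0.2,0,-0.035,0,0,0,-0.3],
  [-0.2,0,-0.035,0,0,0,-0.3],
  [-0.2,0,-0.035,0,0,0,-0.3],
  [-0.2,0,-0.035,0,0,0,-0.3],
])

```text
time_s: 7.73
ee_pos: [512.4, 271.5, 38.1]
tool_rot: [3.142, 0.0, -2.903]
contact_force: [-2.6, -0.4, 1.4]
grip_width: 30.4
gripper_force: 1.0
```

step_arm([
  [-0.2,0,-0.035,0,0,0,-0.3],
  [-0.2,0,-0.035,0,0,0,-0.3],
  [-0.2,0,-0.035,0,0,0,-0.3],
  [-0.2,0,-0.035,0,0,0,-0.3],
  [-0.2,0,-0.035,0,0,0,-0.3],
  [-0.2,0,-0.035,0,0,0,-0.3],
  [-0.2,0,-0.035,0,0,0,-0.3],
  [-0.2,0,-0.035,0,0,0,-0.3],
])

```text
time_s: 8.4
ee_pos: [527.9, 275.3, 40.9]
tool_rot: [3.142, -0.0, -2.902]
contact_force: [-2.9, -0.3, 2.0]
grip_width: 29.7
gripper_force: 1.3
```

step_arm([
  [-0.2,0,-0.035,0,0,0,-0.3],
  [-0.2,0,-0.035,0,0,0,-0.3],
  [-0.2,0,-0.035,0,0,0,-0.3],
  [-0.2,0,-0.035,0,0,0,-0.3],
  [-0.2,0,-0.035,0,0,0,-0.3],
  [-0.2,0,-0.035,0,0,0,-0.3],
  [-0.2,0,-0.035,0,0,0,-0.3],
  [-0.2,0,-0.035,0,0,0,-0.3],
])

```text
time_s: 9.07
ee_pos: [543.5, 279.1, 43.7]
tool_rot: [3.142, -0.0, -2.902]
contact_force: [-2.8, 0.3, 1.5]
grip_width: 30.3
gripper_force: 1.5
```

```bash
python3 -c "
from h import *
report('r3')
f=np.load('pics/r3scene.npz');g=np.load('pics/r3top.npz')
a=cv2.resize(f['color'][190:290,220:340],None,fx=4,fy=4);b=cv2.resize(g['color'][215:315,240:320],None,fx=4,fy=4)
cv2.imwrite('pics/r3.png',np.hstack([a,b]))"
```

```text
9.07 tcp x 3.103557864580125 w 1.021149870482418 z 43.68430548295201 F -2.6274705954858577 1.5233315500223243
scene 192 X [-11.9  13.9  43. ] Y [-21.2  30.3] Zmax 80.7
```

View pics/r3.png

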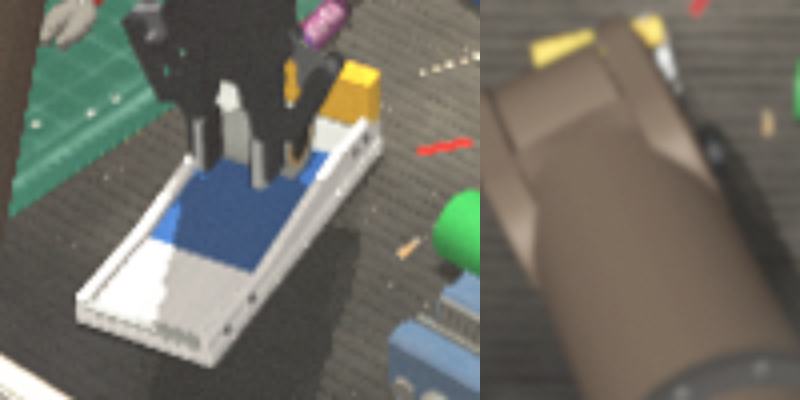

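The sleeve is near the slope's top (bore end at (298,150)), still in contact. I'll do the final stretch with smaller rows at the step.

step_arm([
  [-0.2,0,-0.035,0,0,0,-0.3],
  [-0.2,0,-0.035,0,0,0,-0.3],
  [-0.2,0,-0.035,0,0,0,-0.3],
  [-0.2,0,-0.035,0,0,0,-0.3],
  [-0.2,0,-0.035,0,0,0,-0.3],
  [-0.2,0,-0.035,0,0,0,-0.3],
  [-0.2,0,-0.035,0,0,0,-0.3],
  [-0.1,0,0,0,0,0,-0.3],
])

```text
time_s: 9.83
ee_pos: [558.4, 282.7, 46.3]
tool_rot: [3.142, 0.001, -2.903]
contact_force: [-2.6, 0.4, 1.3]
grip_width: 30.0
gripper_force: 1.3
```

step_arm([
  [-0.1,0,0,0,0,0,-0.3],
  [-0.1,0,0,0,0,0,-0.3],
  [-0.1,0,0,0,0,0,-0.3],
  [-0.1,0,0,0,0,0,-0.3],
  [-0.1,0,0,0,0,0,-0.3],
  [-0.1,0,0,0,0,0,-0.3],
  [-0.1,0,0,0,0,0,-0.3],
  [0,0,0,0,0,0,-0.3],
])

```text
time_s: 10.5
ee_pos: [565.2, 284.3, 46.2]
tool_rot: [3.142, 0.001, -2.903]
contact_force: [-0.1, -0.8, 0.4]
grip_width: 29.8
gripper_force: 0.0
```

```bash
python3 -c "
from h import *
report('r4')"
```

```text
10.5 tcp x 25.48981097103615 w 1.0484451593139 z 46.206101414501944 F -0.3274375955267234 0.4042065705164903
scene 201 X [10.7 36.7 67.5] Y [-22.8  31.2] Zmax 79.5
```

The force dropped to zero, so the sleeve appears to have dropped into the seat. I'll back off down-ramp and then go up and away.

step_arm([
  [0.5,0,0,0,0,0,-0.3],
  [1,0,0,0,0,0,-0.3],
  [1.5,0,0,0,0,0,-0.3],
  [2,0,-1,0,0,0,-0.3],
  [2,0,-3,0,0,0,-0.3],
  [2,0,-3,0,0,0,-0.3],
  [2,0,-3,0,0,0,-0.3],
  [2,0,-3,0,0,0,-0.3],
])

```text
time_s: 11.27
ee_pos: [436.8, 252.9, 177.2]
tool_rot: [-3.141, -0.0, -2.902]
contact_force: [0.9, 0.3, 0.5]
grip_width: 29.7
gripper_force: 0.0
```

step_arm([
  [2,0,-2,0,0,0,-0.3],
  [2,0,-2,0,0,0,-0.3],
  [2,0,0,0,0,0,-0.3],
  [2,0,0,0,0,0,-0.3],
  [0,0,0,0,0,0,-0.3],
  [0,0,0,0,0,0,-0.3],
  [0,0,0,0,0,0,-0.3],
  [0,0,0,0,0,0,-0.3],
])

```text
time_s: 11.93
ee_pos: [361.4, 234.6, 216.1]
tool_rot: [3.142, 0.0, -2.903]
contact_force: [-0.7, 0.6, 0.5]
grip_width: 29.8
gripper_force: 0.0
```

```bash
python3 -c "
from h import *
report('r5')
for n in('scene','top'):
    f=np.load('pics/r5%s.npz'%n);P=pts(f);X=P[...,:2]@U-590.5; Y=P[...,:2]@W-143.5; Z=P[...,2]
    hsv=cv2.cvtColor(f['color'],cv2.COLOR_BGR2HSV).astype(int)
    m=(abs(Y)<34)&(X>38)&(X<90)&(Z>54)&(Z<82)&(hsv[...,1]<60);q=np.c_[X[m],Y[m],Z[m]];print(n,len(q),q.mean(0),q[:,2].max(),cv2.minAreaRect(q[:,:2].astype(np.float32)))
f=np.load('pics/r5scene.npz');g=np.load('pics/r5top.npz')
a=cv2.resize(f['color'][190:290,220:340],None,fx=4,fy=4);b=cv2.resize(g['color'][215:315,240:320],None,fx=4,fy=4)
cv2.imwrite('pics/r5.png',np.hstack([a,b]))"
```

```text
11.93 tcp x -184.35430391157206 w 0.31722642749289776 z 216.0672841466922 F -0.4913122976061384 0.5081831141805159
scene 373 X [41.1 52.1 78.5] Y [-21.4  34.8] Zmax 76.3
top 349 X [44.9 63.5 84.6] Y [-21.6  34.8] Zmax 78.3
scene 322 [56.60246795  4.1494541  66.89399644] 80.0321785535076 ((63.84553146362305, 4.923460006713867), (57.16445541381836, 48.09332275390625), 88.0892562866211)
top 344 [64.50510718  5.78102948 69.50266434] 80.94631602262872 ((66.23391723632812, 5.564964294433594), (43.134552001953125, 56.44276809692383), 0.09591631591320038)
```

View pics/r5.png

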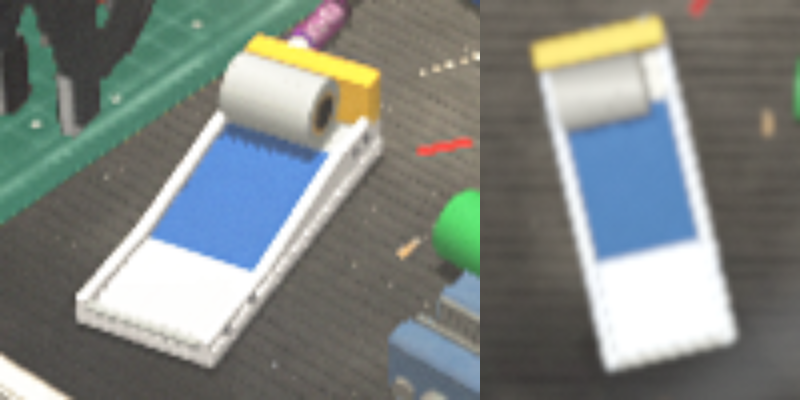

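The sleeve is in the seat against the stop at x≈66 mm and square, with the same depth-noise excess at its crest as before. It is clear of the hand, so I'm handing in.

```bash
python3 -c "
from h import *
print(order.close_job())"
```

```text
the job is handed in; nothing more can be done
None
```

I pushed the sleeve up the slope into the seat against the yellow stop (measured at ramp x ≈ 66 mm and square across), took the hand away and handed the job in after about 12 s; the hand-in gave no verdict.

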